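# Set the gate valve two turns open and hold it

### The arm

A 7-joint arm with a two-finger parallel gripper is mounted at the origin on the work surface. World frame = base frame: x ahead of the robot, y to its left, z up, the work surface at z = 0. Lengths are in m, angles in rad, forces in N, time in s.
With the tool pointing down it reaches from about 0.375 to 0.925 m from the base axis. Payload 3.1 kg.
Tool frame: the origin (TCP) lies between the finger pads; the fingertips stand 19 mm ahead of it and the grasp point (between the pads) is the TCP; z points along the fingers, y is the line along which they close (so a half turn about z gives the same grasp; the last joint's range is limited). The gripper opens to 85 mm and grips with 20 to 120 N. Pads are 22 mm wide; open, the fingers measure 114 mm over their backs; the gripper's body (76 mm by 85 mm) begins 54 mm behind the grasp point. The pads swing forward as they close: fully open they stand 13 mm farther back than shut.
Start: joints at [-1.223, 0.383, 0.044, 1.598, -0.018, 1.161, -0.05], TCP at [0.28, 0.586, 0.25] pointing down, gripper open.
Joint ranges: [-2.61, 2.61], [-0.41, 2.15], [-1.48, 1.57], [0, 2.5], [-1.57, 4.71], [0.05, 1.97], [-2.85, 2.85]. Speed limits (rad/s): [2.79, 2.79, 3.14, 3.14, 3.14, 3.14, 3.14].

### API

Orientations are given as a unit quaternion [x, y, z, w].
In Python, from bench import move_ptp, movel, move_j, move_gripper, pause, inverse_kinematics, read_camera, camera_params, MotionError, sign_off, look_for, tip_of, read_time_s, read_qpos, read_joint_vel, read_effort, read_eef_pos, read_tcp_rot, read_ft_force, read_ft_torque, read_finger_gap, read_grasp_force gives the robot as it stands. Calls block until the motion is done:
- move_ptp(position, orientation): joint-space move of the TCP to a pose.
- movel(position, orientation=None, speed=0.15): straight line of the TCP; orientation=None keeps the orientation; speed is the mean speed in m/s.
- move_j(angles): joint-space move.
- move_gripper(opening, effort=None): finger opening in m; effort is the grip in N (None keeps the last); returns when the fingers have stopped.
- pause(seconds).
- inverse_kinematics(position, orientation): joint angles nearest the present ones, or None.
- read_camera(name): name is "side" or "top" or "wrist"; returns the picture (420x560x3 uint8, red, green, blue); there is no depth.
- camera_params(name): a dict with "K" (3x3 intrinsics, pixels), "camera_from_world" (4x4, takes a point from world to camera coordinates). Camera axes: x right, y down, z forward; pixel columns grow to the right and rows downward; lengths in m; the calibration is good to about 2 mm. A picture is of the moment at which its call begins: read the wrist's pose just before it. camera_params takes no time and is no camera call; for the wrist camera it gives the pose at the moment of the call.
A pose or a line that the arm cannot do raises MotionError and nothing moves.
- sign_off(): hands the job in; it is judged then, once.
Trained networks look in the newest picture that a camera, given by its name, has taken for a name from the list of things; names that differ only in an ending like _2 or _b are one class to them, and where a whole thing is asked for, a point or a joint stands for the part that bears it (a point fixed in the world has none). Each returns a list of dicts, best first, with "confidence" (0 to 1); they miss things now and then, are a little off and sometimes report something else, mostly with a low value. They report only what shows in the picture. A call takes as long as a camera call.
- look_for(camera, name): "at" ([column, row] in pixels, amid what is visible of it).
- tip_of(camera, name): "at" ([column, row] in pixels: a listed point, or the origin of a listed thing).
Readings, each from a call of its own:
- read_time_s(): time.
- read_qpos(): joint angles.
- read_joint_vel(): joint speeds.
- read_effort(): joint torques, N m.
- read_eef_pos(): TCP position.
- read_tcp_rot(): TCP orientation.
- read_ft_force(): force on the tool from outside, world axes, zero at the start.
- read_ft_torque(): the same for the moment, N m.
- read_finger_gap(): finger opening in m.
- read_grasp_force(): force on a finger pad.
Only numpy, scipy, OpenCV 4.12 (cv2) and the standard library are available. Lean on these libraries where they do the work, as an engineer would, in place of code of your own. Each camera call takes 0.05 s, during which the arm holds its last target. There are 200 camera calls.

### The job

Set the gate valve of the pipe set on the desk for the next class: by the turning handle on its handwheel, first close the valve until it comes up against its stop, then open it again exactly two full turns from that stop, without running well past. Finish while still gripping the handle, holding the wheel still at that setting so that I can tighten the packing nut under it, and leave the gauge and the things around the pipe set undisturbed.

Things in the scene. Friction and masses are not known exactly. Their poses are not given: they have to be found in the camera images.
- pipe_set: Pipe set bolted to the desk: dark base plate 140 x 380 x 10 mm, on it a steel pipe on two legs along this frame's y axis (pipe axis 85 mm up) with a grey flanged gate valve in the middle; a brass six-sided packing nut and an upright stem rise from the valve. Origin under the valve, at desk height; z up. Its place and turn (up to 23 degrees either way) vary.
- wheel_hub (a point): Centre of the valve's level handwheel, on the upright stem 224 mm above the desk; axes as pipe_set's. Dark steel wheel, 130 mm over the rim, rim bar 14 mm thick, three spokes, hub nut rising 16 mm above this point. The wheel turns about the vertical through this point and does not rise as it opens.
- handle_grip (a point): Middle of the black revolving handle standing upright on the wheel's rim, 58 mm from the wheel's axis: round, 20 mm diameter, 58 mm long. Its top is 27 mm above this point, the rim's top 34 mm below. It spins freely on its own pin, so a gripper that keeps its orientation can carry it round with the wheel. This frame's own yaw means nothing.
- wheel (a joint): Turn of the wheel in rad: 0 = closed, at the hard stop; grows turning anticlockwise from above (opening), 6.283 a turn, up to 6 turns; two turns open = 12.566. At 0 the handle is on the +x side of wheel_hub. Packing friction holds it where it is left: about 4 N at the handle turns it; at the stop it turns no further. It starts 0.25 to 1.2 turns open.
- gauge: Pressure gauge on the pipe, 118 mm along +y from the wheel's axis: dark round case 63 mm across, 26 mm deep, with a white dial tilted towards the robot. Origin at the case's centre, 158 mm above the desk; its top is 192 mm up, below the wheel. To be left alone.
- bin: Bystander: blue open bin of pipe fittings, 210 x 135 mm, 75 mm high; origin at the centre of its underside. Loose, near the +y end of the pipe set.
- pen_mug: Bystander: white mug 80 mm across and 95 mm high with pens standing up to 155 mm; origin at the centre of its underside. Loose, near the -y end of the pipe set.
- wrench: Bystander: steel wrench 200 mm long, 8 mm thick, lying on the desk between the robot and the pipe set; origin at its middle.
- books: Bystander: stack of three books, 170 x 240 mm, 72 mm high, beyond the pipe set; origin at the centre of its underside.

How it is judged:
On the way, in this order (a step that is already met when the one before it is completed fails the run):
1. the valve is closed by its handle: the wheel turned clockwise up against its stop (within 0.1 rad), the fingers on the handle (value of joint wheel below 0.1 rad and contact force between the fingers and handle above 2 N), for 0.2 s.
2. the wheel is backed off two turns from the stop (within 0.2 rad), the fingers on the handle (value of joint wheel between 12.366 and 12.766 rad and contact force between the fingers and handle above 2 N), for 0.2 s.
At the end, for the whole second after the job is handed in: The wheel stands two turns (12.566 rad) open from its stop, within 0.2 rad, and still (under 0.1 rad/s), while the fingers grip the handle (more than 5 N, grasp point within 35 mm of the handle's middle); bin, mug, wrench and books are within 20 mm of where they stood (value of joint wheel between 12.366 and 12.766 rad and velocity of joint wheel between -0.1 and 0.1 rad/s and contact force between the fingers and handle above 5 N and distance between the grasp point and handle_grip below 0.035 m and distance of each of bin, pen_mug, wrench, books from where it was at the start of the episode below 0.02 m); the arm keeps its last pose, push and grip.
It fails at once if the wheel is opened more than a quarter turn past two turns (value of joint wheel above 14.14 rad).
It fails at once if the gauge is knocked (contact force between gauge and the arm above 2 N or contact force between gauge and the fingers above 2 N).
It fails at once if a bystander is pushed away or knocked over (distance of any of bin, pen_mug, wrench, books from where it was at the start of the episode above 0.03 m or angle between pen_mug's own z axis and vertical above 0.5 rad).
It also fails if it takes over 64 s, if anything falls off the work surface, if the arm or the gripper's body presses on something with over 40 N, if the wrist force passes 120 N, or if a joint passes its speed limit or range.

## Working session

There is one attempt and no reset: what is moved stays moved. The work goes in short steps, each a Python script; the robot and the scene stay as the last script left them, time stands still between calls to the robot, and variables do not carry over. Pictures are saved under pics/ and viewed, at most 10 in all, crops included, and the job is handed in when it is done.

```bash
mkdir -p pics
cat > h.py <<'E'
from bench import *
import numpy as np, cv2
def ray(cam,uv,P=None):
    P=P or camera_params(cam); T=np.array(P["camera_from_world"]); R,t=T[:3,:3],T[:3,3]
    d=R.T@np.linalg.solve(np.array(P["K"]),[uv[0],uv[1],1]); return -R.T@t,d/np.linalg.norm(d)
def onz(cam,uv,z,P=None):
    c,d=ray(cam,uv,P); return c+d*(z-c[2])/d[2]
def snap(cam,f):
    im=read_camera(cam); cv2.imwrite(f"pics/{f}.png",cv2.cvtColor(im,cv2.COLOR_RGB2BGR)); return im
E
python3 - <<'E'
from h import *
np.set_printoptions(precision=4,suppress=True)
Z=dict(pipe_set=0,wheel_hub=.224,handle_grip=.275,gauge=.158,bin=0,pen_mug=0,wrench=.004,books=0)
for c in("top","side"):
    snap(c,c+"0")
    T=np.array(camera_params(c)["camera_from_world"]);print(c,-T[:3,:3].T@T[:3,3])
    for n,z in Z.items():
        for r in tip_of(c,n)[:2]: print(c,n,r["at"],round(r["confidence"],2),onz(c,r["at"],z))
print(read_time_s(),read_tcp_rot())
E
```

```text
top [0.3769 0.0719 1.2768]
top pipe_set [270.5, 225.6] 0.94 [0.5752 0.1018 0.    ]
top wheel_hub [265.0, 213.2] 0.68 [0.5698 0.1079 0.224 ]
top handle_grip [286.2, 211.5] 0.52 [0.562  0.0597 0.275 ]
top handle_grip [357.1, 240.8] 0.3 [ 0.4903 -0.0901  0.275 ]
top gauge [217.4, 214.6] 0.88 [0.5841 0.2265 0.158 ]
top gauge [285.3, 214.3] 0.68 [0.5768 0.0608 0.158 ]
top bin [156.9, 213.3] 0.56 [0.6252 0.4169 0.    ]
top pen_mug [359.5, 241.3] 0.79 [ 0.5198 -0.141   0.    ]
top wrench [237.2, 278.1] 0.73 [0.4358 0.1976 0.004 ]
top books [239.0, 277.4] 0.27 [0.4376 0.193  0.    ]
side [ 0.506  -0.9417  0.9689]
side pipe_set [268.2, 241.3] 0.66 [0.5599 0.1196 0.    ]
side wheel_hub [272.7, 185.5] 0.81 [0.5738 0.1078 0.224 ]
side handle_grip [267.8, 188.1] 0.53 [0.5556 0.025  0.275 ]
side handle_grip [258.2, 302.8] 0.38 [ 0.5147 -0.3584  0.275 ]
side gauge [276.9, 182.1] 0.48 [0.5941 0.2183 0.158 ]
side bin [283.8, 184.1] 0.74 [ 0.6359  0.4296 -0.    ]
side bin [341.8, 236.8] 0.16 [0.7972 0.1242 0.    ]
side pen_mug [256.6, 303.2] 0.8 [ 0.5137 -0.1283  0.    ]
side wrench [233.7, 227.3] 0.82 [0.4513 0.1908 0.004 ]
side books [341.5, 233.8] 0.89 [ 0.7989  0.1387 -0.    ]
0.9 [ 0.221   0.9753  0.     -0.    ]
```

View pics/top0.png

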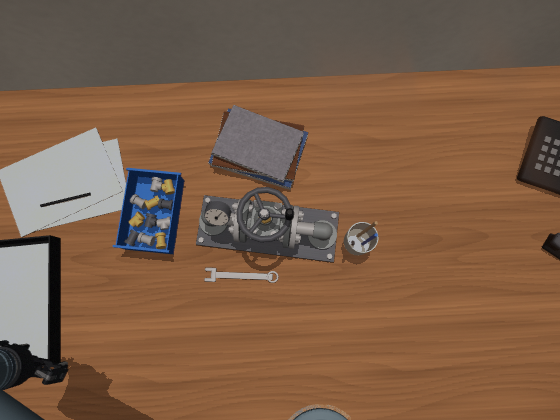

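View pics/side0.png

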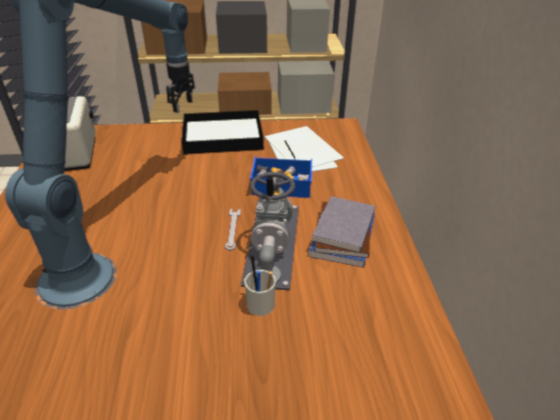

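The pictures show the pipe set at about (265,213) px in top, with the handle near (289,213), on the wheel's −y side. The gauge is at (216,215), the mug at (361,239) and the wrench below the plate. I'll move above it for a close look.

Run:
```python
from h import *
np.set_printoptions(precision=4,suppress=True)
q=[.7071,.7071,0,0]
for q in ([.7071,.7071,0,0],[1,0,0,0],[0,1,0,0],[.221,.9753,0,0],[.7071,-.7071,0,0]):
    print(q,[None if (s:=inverse_kinematics(p,q)) is None else np.array(s) for p in([.55,.1,.42],[.57,.05,.268])])
q=[.221,.9753,0,0]
movel([.28,.586,.42],speed=.3)
move_ptp([.53,.09,.45],q)
P=camera_params("wrist"); snap("wrist","w1")
for n,z in dict(wheel_hub=.224,handle_grip=.265,gauge=.158).items():
    for r in tip_of("wrist",n)[:2]: print(n,r["at"],round(r["confidence"],2),onz("wrist",r["at"],z,P))
read_camera("top")
for n,z in dict(wheel_hub=.224,handle_grip=.265).items():
    for r in tip_of("top",n)[:2]: print("top",n,r["at"],round(r["confidence"],2),onz("top",r["at"],z))
print(read_time_s(),read_eef_pos(),read_ft_force())
```

```text
[0.7071, 0.7071, 0, 0] [array([-0.7899,  0.1099,  0.5919,  1.6094, -0.0617,  1.4411, -0.1928]), array([-0.6889,  0.2468,  0.618 ,  1.7941, -0.1558,  1.1495, -0.0212])]
[1, 0, 0, 0] [array([-0.8594,  0.1131,  0.6702,  1.6121, -0.0707,  1.4411, -1.7539]), array([-0.8023,  0.2683,  0.7582,  1.7986, -0.2007,  1.1536, -1.5509])]
[0, 1, 0, 0] [array([-0.6367,  0.1064,  0.4214,  1.6032, -0.0438,  1.4414,  1.359 ]), array([-0.5489,  0.2308,  0.4507,  1.7881, -0.1095,  1.1472,  1.5074])]
[0.221, 0.9753, 0, 0] [array([-0.6512,  0.1065,  0.4374,  1.6038, -0.0454,  1.4414,  0.9151]), array([-0.5908,  0.2347,  0.5003,  1.79  , -0.1226,  1.1477,  1.0736])]
[0.7071, -0.7071, 0, 0] [array([ 0.7592,  0.3126, -1.2394,  1.5439,  0.2959,  1.4962,  2.6543]), array([ 0.8032,  0.5054, -1.2364,  1.7279,  0.4989,  1.2726,  2.5932])]
wheel_hub [309.7, 203.9] 0.91 [0.571  0.1106 0.224 ]
wheel_hub [465.7, 123.6] 0.44 [0.5599 0.3044 0.224 ]
handle_grip [260.9, 226.4] 0.66 [0.5587 0.0542 0.265 ]
gauge [386.8, 166.3] 0.58 [0.588  0.2253 0.158 ]
gauge [308.4, 84.0] 0.47 [0.4455 0.1704 0.158 ]
top handle_grip [155.6, 213.3] 0.27 [0.5738 0.3481 0.265 ]
3.975 [0.53   0.0904 0.4499] [ 0.0099 -0.1934 -0.3631]
```

View pics/w1.png

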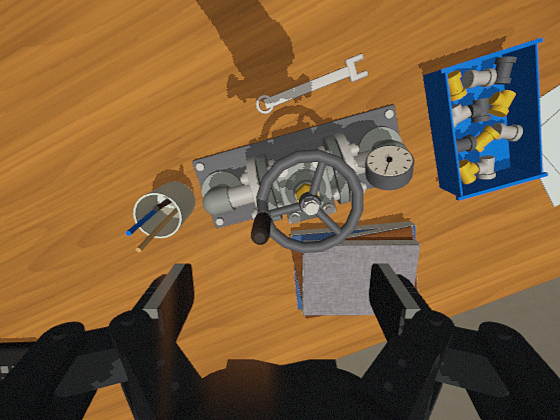

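```bash
cat >> h.py <<'E'
Q=[.221,.9753,0,0]; ZG=.270; R0=.058
def at(C,a,R=R0): return [C[0]+R*np.cos(a),C[1]+R*np.sin(a),ZG]
def ft(a):
    f=np.array(read_ft_force()); r=np.array([np.cos(a),np.sin(a)])
    return f[:2]@r, f[:2]@[-r[1],r[0]], f[2]
E
python3 - <<'E'
from h import *
np.set_printoptions(precision=4,suppress=True)
C=np.array([.571,.1095]); a=-1.785
p=at(C,a)
move_gripper(.06,40)
move_ptp([p[0],p[1],.36],Q)
P=camera_params("wrist"); snap("wrist","w2")
for r in tip_of("wrist","handle_grip")[:1]: print(r,onz("wrist",r["at"],.265,P))
movel(p,speed=.12)
print(ft(a)); move_gripper(0,40); print(read_finger_gap(),read_grasp_force(),ft(a),read_eef_pos())
for i in range(6):
    a-=.1; movel(at(C,a),speed=.08); print(round(a,2),np.array(ft(a)),read_grasp_force(),np.array(read_eef_pos())-at(C,a))
print(read_time_s())
E
```

```text
{'at': [283.2, 219.6], 'confidence': 0.7} [0.561  0.0541 0.265 ]
(np.float64(0.038264124843721825), np.float64(0.6106199868018904), np.float64(0.25117099464047754))
0.018698172762753658 39.529696489626076 (np.float64(-2.065760709700383), np.float64(0.17488831472075542), np.float64(1.901341126976333)) [0.5594 0.0535 0.2709]
-1.89 [-2.6388  1.5652  3.6803] 39.960782357957214 [0.001  0.0003 0.0009]
-1.99 [-1.9125  1.3079  5.3613] 40.16018493348383 [0.0007 0.0001 0.0009]
-2.08 [-1.6272  2.426   5.7654] 40.24800646235235 [ 0.0006 -0.      0.0009]
-2.19 [-1.412   1.7672  6.6462] 40.27927604969591 [ 0.0005 -0.0002  0.0009]
-2.29 [-1.9439  2.1376  6.4853] 40.31042482238263 [ 0.0004 -0.0004  0.0009]
-2.39 [-0.6041  1.0147  6.9927] 40.35051336314609 [ 0.0003 -0.0007  0.0009]
7.7833
```

View pics/w2.png

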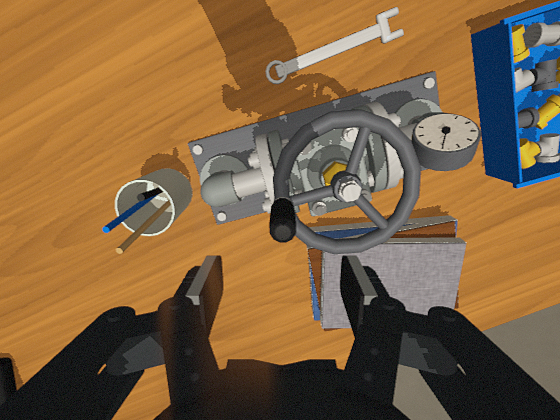

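Run:
```python
from h import *
np.set_printoptions(precision=4,suppress=True)
C=np.array([.571,.1095]); a=-2.385
i=0
while a>-7.1:
    a-=.15 if a>-6.0 else .05
    movel(at(C,a),speed=.1); f=np.array(ft(a)); i+=1
    e=np.array(read_eef_pos())[:2]-C
    if i%5==0 or a<-6: print(round(a,3),f,round(np.arctan2(e[1],e[0]),3),round(np.hypot(*e),4),round(read_grasp_force(),1))
    if f[1]>16 or abs(f[0])>25: break
pause(.4); e=np.array(read_eef_pos())[:2]-C
print(a,ft(a),np.arctan2(e[1],e[0]),read_time_s()); snap("wrist","w3")
```

```text
-3.135 [2.8137 2.0754 9.0875] -3.115 0.0593 40.8
-3.885 [2.1046 1.2572 9.4313] 2.404 0.0598 40.7
-4.635 [1.577  0.3327 7.1196] 1.66 0.0592 40.5
-5.385 [0.0696 1.1603 7.6815] 0.913 0.058 40.5
-6.135 [-1.2585  1.5442  8.5485] 0.169 0.0568 40.6
-6.185 [-1.602   2.5087  8.8944] 0.136 0.0568 40.6
-6.235 [-1.85    2.9725  7.9358] 0.092 0.0567 40.6
-6.285 [-2.082   3.1063  7.8135] 0.044 0.0566 40.6
-6.335 [-0.9466  2.9671  7.7068] -0.006 0.0566 40.5
-6.385 [-2.3756  3.2923  8.8932] -0.057 0.0565 40.5
-6.435 [-2.0386  2.8989  7.9231] -0.108 0.0565 40.5
-6.485 [-1.6203  2.8418  7.765 ] -0.158 0.0564 40.5
-6.535 [-1.1475  6.4037  6.3815] -0.164 0.0564 40.5
-6.585 [-0.1628  8.7952  5.0995] -0.167 0.0563 40.6
-6.635 [ 1.1911 13.301   3.7607] -0.169 0.0563 40.7
-6.685 [ 0.8576 15.5894  2.5262] -0.172 0.0562 40.9
-6.735 [ 0.2684 21.1918  0.0032] -0.175 0.0561 41.1
-6.735000000000002 (np.float64(1.648769574644629), np.float64(21.027437501918513), np.float64(0.35731329794987887)) -0.17452510068889038 17.4333
```

View pics/w3.png

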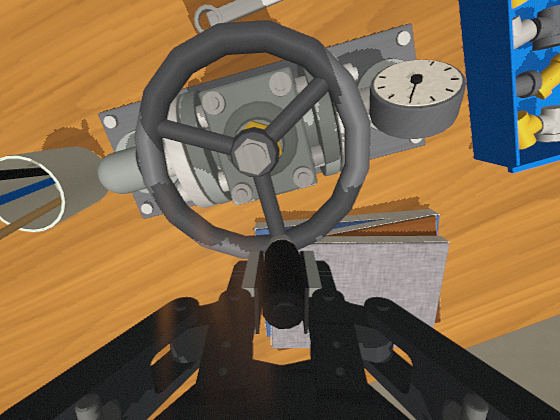

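The wheel came up cleanly against its stop: the force rose to 21 N at about −0.165 rad, with the handle firmly between the pads at (285,280). The radii also give a refined centre of (0.5696, 0.1105). Now I'll open it two turns.

Run:
```python
from h import *
np.set_printoptions(precision=4,suppress=True)
C=np.array([.5696,.1105]); s=-.175; end=s+4*np.pi; act=s
def upd(act):
    e=np.array(read_eef_pos())[:2]-C; w=np.arctan2(e[1],e[0])
    return act+(w-act+np.pi)%(2*np.pi)-np.pi, np.hypot(*e)
act,r=upd(act); print(act,r); cmds=np.linspace(s,end,85)
for i,a in enumerate(cmds):
    movel(at(C,a),speed=.1); act,r=upd(act); f=np.array(ft(a))
    if i%10==0 or i>81: print(round(a,3),round(act,3),round(r,4),f,round(read_grasp_force(),1))
    if abs(f[0])>30 or abs(f[1])>25: print("STOP",a,f); break
for _ in range(4):
    if abs(end-act)<.02 or a<end-.01: break
    cmd=a=a+(end-act); movel(at(C,a),speed=.05); pause(.2); act,r=upd(act); print("fix",a,act,ft(a))
pause(.3); print(act-s,read_eef_pos(),read_finger_gap(),read_grasp_force(),read_time_s()); snap("wrist","w4")
```

```text
-0.18786323670505523 0.05767920296455048
-0.175 -0.122 0.0579 [1.8043 4.3359 5.7793] 40.7
1.321 1.327 0.0581 [ 0.4495 -1.2381  6.4691] 40.8
2.817 2.821 0.0581 [-1.2557 -0.8234  8.1668] 40.9
4.313 4.298 0.0579 [-0.2783 -0.4161  9.729 ] 41.1
5.809 5.784 0.0579 [-0.0386 -1.304   8.5621] 41.1
7.305 7.309 0.0581 [ 2.2537 -0.7223  7.3928] 40.8
8.801 8.813 0.0581 [ 0.0764 -0.4611  8.3842] 41.0
10.297 10.276 0.058 [-0.5506 -1.4424  8.884 ] 41.1
11.793 11.773 0.0579 [-0.1311 -1.1049  8.8896] 41.1
12.092 12.065 0.0579 [ 0.7299 -0.7416  9.398 ] 41.1
12.242 12.212 0.0579 [ 0.2484 -0.9785  8.7169] 41.1
12.391 12.358 0.0579 [ 1.3256 -1.2456  7.8578] 41.0
fix 12.425092021600685 12.37216744170099 (np.float64(0.9068026934660797), np.float64(-3.3986508498015513), np.float64(7.906547626725163))
12.54716744170099 [0.6264 0.0994 0.2709] 0.01906103872540319 41.10190383391455 39.55
```

View pics/w4.png

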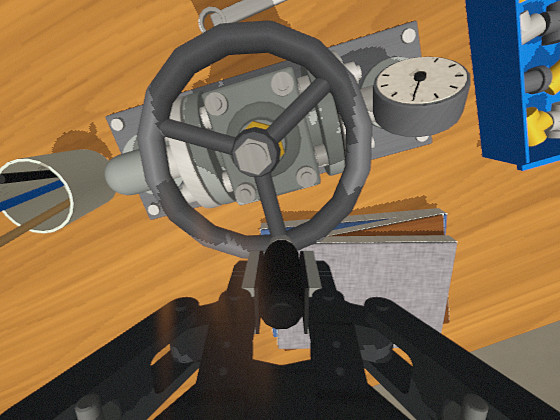

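The wheel is back at the same orientation after two turns, with a spoke pointing at the handle at (283,270). The handle is gripped and nothing around it has been disturbed.

```bash
python3 -c "
from bench import *
pause(.3); print(read_grasp_force(),max(map(abs,read_joint_vel()))); print(sign_off())"
```

```text
41.10244285664521 0.0025061733616794876
the job is handed in; nothing more can be done
None
```

I closed the valve to its stop, opened it two full turns (12.55 rad by the arm's position, target 12.566), and handed in with the gripper still holding the handle still at about 41 N, about 40 s into the 64 s limit.

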